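Snap the keeper shut, then tip the kit carrier so its rings gather in the corner

TASK

Swing the kit carrier's keeper bar down over the three lens barrels until it snaps fully home in its spring catch. Then lift the carrier off the bench by its handle and tip it towards the bay's cut-off corner until all four loose brass rings have slid together into that corner, and finish still holding it there, tilted, steady and well clear of the bench, ready for the rings to be picked out. Keep the barrels seated and leave the other things on the bench alone.

Things in the scene. Friction and masses are not known exactly. Their poses are not given: they have to be found in the camera images.
- carrier: Kit carrier: loose grey tray, x -105..105, y -64..116 mm, walls 32 high and 4 thick, floor 4; 0.65 kg loaded. Origin: underside, below the handle's middle; z up. A divider on y = 0 parts the open bay (+y, loose rings) from the nest (-y, lens barrels under the keeper bar). The bay's -x, +y corner is cut off at 45 degrees (26 mm legs).
- handle (a point): Middle of the steel carry handle: level flat bar along the carrier's x, 120 long, 12 thick (y), 22 tall, centre 92 mm above the carrier's underside, on 10 mm uprights at x = +-52. Axes as the carrier's. Beside it all is free down to 60 mm above the underside once the keeper is shut. Tilted, the load needs a firm grip, about 40 N.
- pick_corner (a point): Gathering corner: middle of the inside face of the cut-off corner's wall, half a ring above the floor; carrier frame (-89, 100, 7.5) mm. Rings start to slide at 9 to 14 degrees of floor slope; about 30 degrees straight towards this corner (carrier -x +y diagonal) brings them along the walls into it within 2 s.
- low_edge (a point): Underside of the carrier at the middle of the cut-off corner, carrier frame (-92, 103, 0) mm: its lowest point when tipped towards that corner.
- keeper (a joint): Keeper bar angle, rad: 0 = shut, level over the barrels, its end snapped under the nose of the spring catch; grows as the free end swings up (starts 0.4 to 0.85). The bar stays where it is left (stiff pivot, under 1 N to move at the free end); snapping it in takes about 3 N downwards near the free end, then it meets a hard stop.
- keeper_hinge (a point): Pivot of the keeper bar, carrier frame (90, -31, 50) mm; turns about the carrier's y. The steel bar, 14 wide, 6 thick, 189 mm long to its rounded end, points from here to the carrier's -x, to the spring catch: a steel leaf on the tray's -x wall, top 60 mm above the underside.
- keeper_pad (a point): Middle of the top of the 26 x 22 mm thumb pad on the keeper bar, 160 mm from the pivot; moves with the bar. When shut: carrier frame (-70, -31, 53) mm.
- lens1 (a point): Centre of lens barrel 1: dark metal, loose in its square pocket, 26 mm diameter, 36 mm tall, 35 g, foot 9 mm above the carrier's underside; kept in by the shut keeper bar, 2 mm above its top.
- seat1 (a point): Where the centre of lens barrel 1 lies when it is seated: carrier frame (-55, -31, 27) mm.
- lens2 (a point): Centre of lens barrel 2: dark metal, loose in its square pocket, 26 mm diameter, 36 mm tall, 35 g, foot 9 mm above the carrier's underside; kept in by the shut keeper bar, 2 mm above its top.
- seat2 (a point): Where the centre of lens barrel 2 lies when it is seated: carrier frame (0, -31, 27) mm.
- lens3 (a point): Centre of lens barrel 3: dark metal, loose in its square pocket, 26 mm diameter, 36 mm tall, 35 g, foot 9 mm above the carrier's underside; kept in by the shut keeper bar, 2 mm above its top.
- seat3 (a point): Where the centre of lens barrel 3 lies when it is seated: carrier frame (55, -31, 27) mm.
- ring1 (a point): Centre of brass spacer ring 1, lying loose and flat on the bay floor: 20 mm outside, 14 mm inside, 7 mm high, 12 g.
- ring2 (a point): Centre of brass spacer ring 2, lying loose and flat on the bay floor: 20 mm outside, 14 mm inside, 7 mm high, 12 g.
- ring3 (a point): Centre of brass spacer ring 3, lying loose and flat on the bay floor: 20 mm outside, 14 mm inside, 7 mm high, 12 g.
- ring4 (a point): Centre of brass spacer ring 4, lying loose and flat on the bay floor: 20 mm outside, 14 mm inside, 7 mm high, 12 g.
- solvent_bottle: Bystander: square blue pump bottle with steel top, 58 x 58 x 119 mm, origin at the centre of its foot.
- camera_head: Bystander: black camera head on an 84 mm round base, 98 mm tall, origin at the centre of its foot.
- air_duster: Bystander: white spray can, 58 mm diameter, 174 mm tall, origin at the centre of its foot.

How it is judged:
On the way, in this order (a step that is already met when the one before it is completed fails the run):
1. the keeper bar is swung shut into its catch (value of joint keeper below 0.018 rad), for 0.3 s.
2. the carrier is lifted clear of the bench (height (world z) of low_edge above 0.03 m), for 0.2 s.
At the end, for the whole second after the job is handed in: Fingers hold the carrier, tilted 0.25 to 0.9 rad, steady, underside at the cut-off corner over 30 mm above the bench; all four ring centres within 60 mm of the middle of that corner's inner wall; keeper shut (under 0.018 rad); each barrel within 8 mm of its seat (value of joint keeper below 0.018 rad and height (world z) of low_edge above 0.03 m and angle between carrier's own z axis and vertical between 0.25 and 0.9 rad and contact force between the fingers and carrier above 2 N and linear speed of carrier below 0.03 m/s and angular speed of carrier below 0.08 rad/s and distance between lens1 and seat1 below 0.008 m and distance between lens2 and seat2 below 0.008 m and distance between lens3 and seat3 below 0.008 m and distance between each of ring1, ring2, ring3, ring4 and pick_corner below 0.06 m); the arm keeps its last pose, push and grip.
It fails at once if a lens barrel leaves its seat (distance between lens1 and seat1 above 0.015 m or distance between lens2 and seat2 above 0.015 m or distance between lens3 and seat3 above 0.015 m).
It fails at once if another thing on the bench is moved or tipped (distance of any of solvent_bottle, camera_head, air_duster from where it was at the start of the episode above 0.025 m or angle between any of solvent_bottle, camera_head, air_duster's own z axis and vertical above 0.3 rad).
It also fails if it takes over 48 s, if anything falls off the work surface, if the arm or the gripper's body presses on something with over 40 N, if the wrist force passes 120 N, or if a joint passes its speed limit or range.

ROBOT

A 7-joint arm with a two-finger parallel gripper is mounted at the origin on the work surface. World frame = base frame: x ahead of the robot, y to its left, z up, the work surface at z = 0. Lengths are in m, angles in rad, forces in N, time in s.
With the tool pointing down it reaches from about 0.425 to 0.925 m from the base axis. Payload 6.8 kg.
Tool frame: the origin (TCP) lies on the centre line of the jaws, within the pads' length; the fingertips stand 14 mm ahead of it and the grasp point (between the pads) lies 5 mm behind it (r.tips_ahead is the distance from the TCP to the fingertips, in m); z points along the fingers, y is the line along which they close (so a half turn about z gives the same grasp; the last joint's range is limited). The gripper opens to 85 mm and grips with 20 to 120 N. Pads are 22 mm wide; open, the fingers measure 114 mm over their backs; the gripper's body (76 mm by 85 mm) begins 54 mm behind the grasp point. The pads swing forward as they close: fully open they stand 13 mm farther back than shut.
Start: joints at [-1.416, 0.477, 0.022, 1.555, -0.011, 1.109, -0.083], TCP at [0.175, 0.652, 0.245] pointing down, gripper open.
Joint ranges: [-2.96, 2.96], [-0.34, 2.1], [-1.41, 1.46], [0.24, 2.44], [-1.37, 4.51], [0.17, 1.92], [-2.96, 2.96]. Speed limits (rad/s): [2.39, 2.39, 3.14, 3.14, 3.14, 3.14, 3.14].

INTERFACE

Orientations are given as a rotation vector (axis times angle).
In Python, from bench import r, eyes gives the robot as it stands.
- The arm moves only by the tool step_arm, never from a script. Its argument "rows" is a list of rows, each a list of 6 numbers: the shift along the world's x, y, z in units of 60 cm (1.0 is 60 cm), then the turn, a rotation vector about the world's x, y, z in units of pi rad (1.0 is pi rad). In form: [[x, y, z, rx, ry, rz], ...]. A call has 1 to 5 rows; each row is the pose to reach, as a shift and turn from the pose commanded when the call began, turning the shorter way round; what a row does not reach only later rows make up. A row lasts 1/12 s, in which the tool goes at most 41.7 mm and 7.16 degrees, less where a joint would pass 70% of its speed; a pose out of reach is approached as far as the arm can. A call with a number of a shift or a turn outside -1 to 1 is refused whole. A call with a gripper value outside its range is refused whole. "jaw" is the closure, from 0 (fully open) to 1 (shut), set as the call begins (left out, the last holds). The fingers move at their own pace and stop on an object; "squeeze" is the grip in N (left out, the last holds). Time passes only in rows, so rows that repeat a pose let the fingers close. It gives the time, the measured TCP pose, the force, the opening and the grip force at its end, in the units of the state.
- r.get_obs(): the state, without advancing time (a new reading comes with each control period).
- eyes.grab_frame(name): name is "side" or "top" or "wrist"; returns the picture (384x512x3 uint8, red, green, blue); there is no depth.
- eyes.camera_info(name): a dict with "mtx" (3x3 intrinsics, pixels), "k1" (the pictures are not rectified: a ray, as slopes to the right and down, at radius r is drawn at 1 + k1 r^2 times it, then the intrinsics apply), "extrinsics" (4x4, takes a point from camera to world coordinates); the wrist camera has in their place "tool_from_camera" (4x4, takes a point from camera to tool coordinates, whose origin is the TCP and whose axes are the flange's). Camera axes: x right, y down, z forward; pixel columns grow to the right and rows downward; lengths in m; the calibration is good to about 2 mm. A picture is of the moment at which its call begins: read the wrist's pose just before it. camera_info takes no time and is no camera call.
- r.hand_in(): hands the job in; it is judged then, once.
The state is a dict: "clock": time; "joints": joint angles; "qvel": joint speeds; "tau": joint torques, N m; "tcp_pos": TCP position; "orientation": TCP orientation; "contact_force": force on the tool from outside, world axes, zero at the start; "moment": the same for the moment, N m; "grip_width": finger opening in m; "gripper_force": force on a finger pad.
Only numpy, scipy, OpenCV 4.12 (cv2) and the standard library are available. Lean on these libraries where they do the work, as an engineer would, in place of code of your own. Each camera call takes 0.05 s, during which the arm holds its last target. There are 200 camera calls.

## Working session

There is one attempt and no reset: what is moved stays moved. The work goes in short steps, Python scripts to look and compute and a tool call to move; the robot and the scene stay as the last step left them, time stands still between calls to the robot, and variables do not carry over. Pictures are saved under pics/ and viewed, at most 10 in all, crops included, and the job is handed in when it is done.

Besides the shell and the picture viewer there is one more tool, called after "Emit:" in YAML: its name, and indented under it one key for each argument. step_arm: Moves the arm, as the interface text tells. Shifts and turns lie within -1 to 1; 1 stands for 60 cm of shift or pi rad of turn. Its arguments: {"type":"object","properties":{"rows":{"type":"array"},"jaw":{"type":"number"},"squeeze":{"type":"number"}},"required":["rows"]}

```bash
mkdir -p pics
python3 - <<'E'
from bench import r, eyes
import cv2, numpy as np
o=r.get_obs(); print(o)
ims=[]
for n in("side","top","wrist"):
    im=eyes.grab_frame(n); cv2.imwrite(f"pics/{n}0.png",im[:,:,::-1]); 
    c=eyes.camera_info(n); print(n,{k:np.round(v,4).tolist() for k,v in c.items()})
E
```

```text
{'clock': 0.0, 'joints': array([-1.41606735,  0.47779644,  0.02234876,  1.55646417, -0.01155849,
        1.10928248, -0.08311716]), 'qvel': array([-5.77050874e-04, -7.11370976e-06, -6.62631941e-04,  9.96050057e-04,
       -1.84531752e-03, -2.18800604e-03, -3.65155151e-04]), 'tau': array([-1.51179916e-04, -5.96462345e+01,  1.60774235e+00, -2.81192529e+01,
        1.25378167e-02,  9.33478499e-03, -3.80357719e-06]), 'tcp_pos': array([0.17522851, 0.65126912, 0.24432293]), 'orientation': array([-4.11689855e-01, -3.11434637e+00,  2.85378648e-03]), 'contact_force': array([-0.73980302, -0.16935771,  0.85327734]), 'moment': array([0.0160652 , 0.01924416, 0.03858918]), 'gripper_force': 0.0, 'grip_width': 0.08572419476485421}
side {'mtx': [[416.1504, 0.0, 261.7612], [0.0, 416.1504, 192.7869], [0.0, 0.0, 1.0]], 'k1': -0.1097, 'extrinsics': [[0.9511, -0.1972, 0.2378, 0.2603], [-0.3088, -0.6223, 0.7193, -0.778], [0.0062, -0.7575, -0.6528, 0.795], [0.0, 0.0, 0.0, 1.0]]}
top {'mtx': [[422.2076, 0.0, 248.5908], [0.0, 422.2076, 190.3187], [0.0, 0.0, 1.0]], 'k1': -0.1072, 'extrinsics': [[-0.0106, -0.9842, 0.1769, 0.3428], [-0.9998, 0.0137, 0.0164, -0.0093], [-0.0186, -0.1766, -0.9841, 1.2764], [0.0, 0.0, 0.0, 1.0]]}
wrist {'mtx': [[279.5925, 0.0, 253.5615], [0.0, 279.5925, 189.3677], [0.0, 0.0, 1.0]], 'k1': -0.0414, 'tool_from_camera': [[0.0003, -0.9526, -0.3043, 0.0794], [1.0, 0.0001, 0.0007, 0.0002], [-0.0007, -0.3043, 0.9526, -0.1283], [0.0, 0.0, 0.0, 1.0]]}
```

View pics/top0.png

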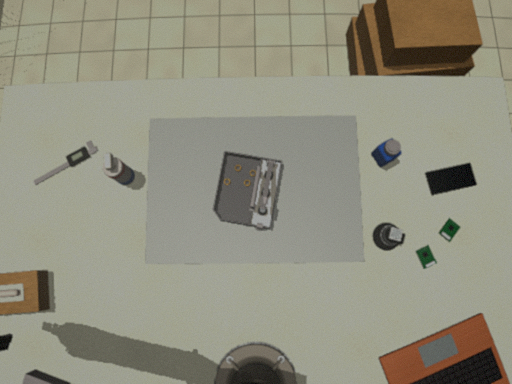

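View pics/side0.png

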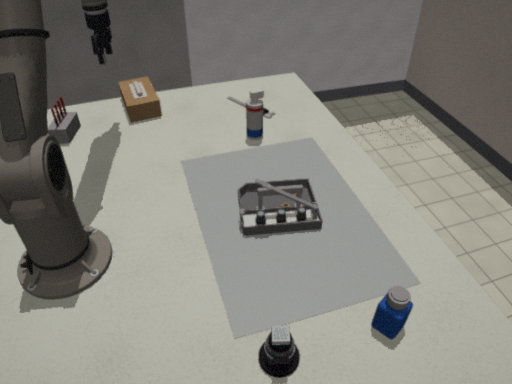

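Run:
```python
import cv2, numpy as np
a=cv2.imread("pics/top0.png")[140:240,200:300]
b=cv2.imread("pics/side0.png")[165:245,225:335]
a=cv2.resize(a,None,fx=6,fy=6,interpolation=cv2.INTER_CUBIC)
b=cv2.resize(b,None,fx=7,fy=7,interpolation=cv2.INTER_CUBIC)
for im,s,x0,y0 in((a,6,200,140),(b,7,225,165)):
    for k in range(0,120,10):
        cv2.putText(im,str(x0+k),(k*s,10),0,.35,(0,255,255),1);cv2.putText(im,str(y0+k),(0,k*s+4),0,.35,(0,255,255),1)
        cv2.line(im,(k*s,12),(k*s,18),(0,255,255),1);cv2.line(im,(25,k*s),(30,k*s),(0,255,255),1)
cv2.imwrite("pics/ta.png",a);cv2.imwrite("pics/sa.png",b)
```

```text
(no output)
```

View pics/ta.png

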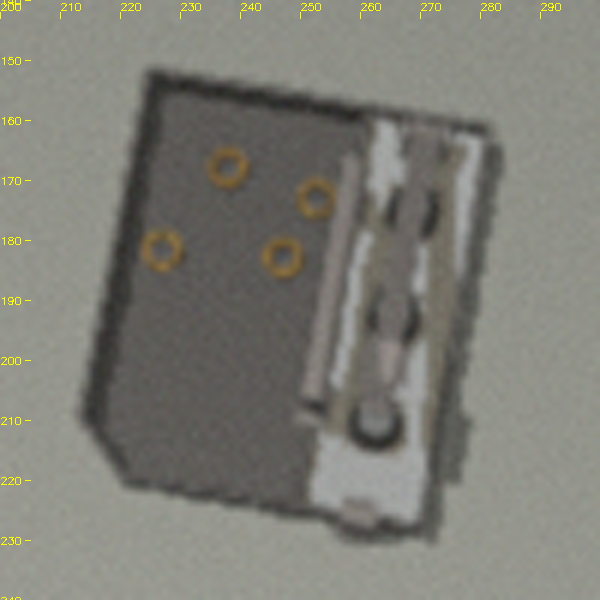

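View pics/sa.png

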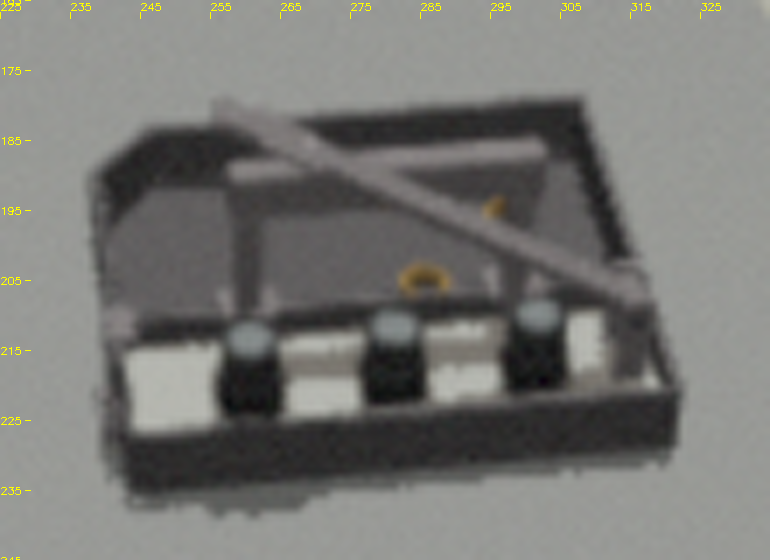

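```bash
cat > h.py <<'E'
import numpy as np, json
from bench import r, eyes
from scipy.optimize import least_squares
from scipy.spatial.transform import Rotation as R
def proj(n,P,T=None):
    c=eyes.camera_info(n); E=np.array(T if T is not None else c["extrinsics"]); P=np.atleast_2d(P)
    q=(P-E[:3,3])@E[:3,:3]; s=q[:,:2]/q[:,2:]; s=s*(1+c["k1"]*(s**2).sum(1,keepdims=True))
    m=np.array(c["mtx"]); return s*[m[0,0],m[1,1]]+m[:2,2]
def wT():
    o=r.get_obs(); T=np.eye(4); T[:3,:3]=R.from_rotvec(o["orientation"]).as_matrix(); T[:3,3]=o["tcp_pos"]
    return T@np.array(eyes.camera_info("wrist")["tool_from_camera"])
def bar(th,l,t=0,y=-31): return np.array([90-l*np.cos(th)+t*np.sin(th),y,50+l*np.sin(th)+t*np.cos(th)])
E
cat > fit.py <<'E'
from h import *
top=[((105,116,32),(225,152)),((105,-64,32),(282,161)),((-105,-64,32),(272,229.5)),((-79,116,32),(213.5,210)),((-105,90,32),(220.5,220.5)),((60,0,103),(257.5,166)),((-60,0,103),(251.5,208))]
top=[t for t in top]
top[3]=((-79,116,32),(213.5,210))
side=[((105,116,32),(308,179)),((-79,116,32),(245,183)),((-105,90,32),(238,190)),((-60,0,103),(258,189)),((60,0,103),(302,186)),((-55,-31,45),(260.5,213)),((0,-31,45),(281,212)),((55,-31,45),(302,209.5))]
def res(p,full=False):
    c=R.from_euler('z',p[2]).as_matrix(); w=lambda P:(c@np.array(P).T/1000).T+[p[0],p[1],0]
    e=[proj("top",w([a for a,_ in top]))-[b for _,b in top],proj("side",w([a for a,_ in side]))-[b for _,b in side],
       proj("side",w([bar(p[3],188)]))-[(256,180)]]
    return np.vstack(e) if full else np.vstack(e).ravel()
s=least_squares(res,[.6,0,-.1,.5],loss="soft_l1",x_scale=[.1,.1,.1,.1]); p=s.x
print(p,np.round(res(p,True),1).tolist())
c=R.from_euler('z',p[2]).as_matrix(); W=lambda P:np.round(c@np.array(P)/1000+[p[0],p[1],0],4)
print("pad",W(bar(p[3],160,3)),"tip",W(bar(p[3],188,3)),"padshut",W((-70,-31,53)),"handle",W((0,0,92)))
for n,px in(("duster",(118,170)),("cam",(388,236)),("bottle",(386,152))):
    print(n,least_squares(lambda q:(proj("top",[q[0],q[1],.06])-px).ravel(),[.5,0]).x)
E
python3 fit.py
```

```text
[ 0.56371242 -0.00998573 -0.18108347  0.60937571] [[-1.0, -0.5], [0.3, -0.0], [-0.8, -0.2], [-0.6, 0.5], [-0.6, 0.0], [1.7, 0.4], [0.6, -0.5], [-0.2, -1.0], [0.5, -0.1], [-0.7, -0.6], [-1.1, 0.4], [0.7, -0.3], [-0.1, 0.9], [0.1, 0.0], [-0.3, 0.7], [0.8, 0.6]]
pad [ 0.5193 -0.0334  0.144 ] tip [ 0.4967 -0.0292  0.1601] padshut [ 0.4893 -0.0279  0.053 ] handle [ 0.5637 -0.01    0.092 ]
duster [0.62889451 0.40250431]
cam [ 0.42161507 -0.39085557]
bottle [ 0.67232653 -0.40198313]
```

Emit:
step_arm:
  rows:
    - [0.14,-0.3,0,0,0,0.026]
    - [0.14,-0.3,0,0,0,0.026]
    - [0.14,-0.3,0,0,0,0.026]
    - [0.14,-0.3,0,0,0,0.026]
    - [0.14,-0.3,0,0,0,0.026]
  jaw: 1

```text
clock: 0.57
tcp_pos: [0.2609, 0.4683, 0.2449]
orientation: [0.287, 3.128, -0.003]
contact_force: [0.2, -0.6, 0.9]
grip_width: 0.0257
gripper_force: 0.0
```

Emit:
step_arm:
  rows:
    - [0.4,-0.82,0,0,0,0]
    - [0.4,-0.82,0,0,0,0]
    - [0.4,-0.82,0,0,0,0]
    - [0.4,-0.82,0,0,0,0]
    - [0.4,-0.82,0,0,0,0]

```text
clock: 0.98
tcp_pos: [0.351, 0.2825, 0.2453]
orientation: [-0.284, -3.129, -0.0]
contact_force: [0.9, 0.7, -0.5]
grip_width: -0.0002
gripper_force: 0.0
```

Emit:
step_arm:
  rows:
    - [0.25,-0.52,0,0,0,0]
    - [0.25,-0.52,0,0,0,0]
    - [0.25,-0.52,0,0,0,0]
    - [0.25,-0.52,0,0,0,0]
    - [0.25,-0.52,0,0,0,0]

```text
clock: 1.4
tcp_pos: [0.4412, 0.0948, 0.2455]
orientation: [0.284, 3.128, 0.001]
contact_force: [0.9, 0.7, -0.1]
grip_width: 0.0004
gripper_force: 0.0
```

Emit:
step_arm:
  rows:
    - [0.05,-0.1,0,0,0,0]
    - [0.09,-0.21,0,0,0,0]
    - [0.09,-0.21,0,0,0,0]
    - [0.09,-0.21,0,0,0,0]
    - [0.09,-0.21,0,0,0,0]

```text
clock: 1.82
tcp_pos: [0.4956, -0.0336, 0.2454]
orientation: [0.295, 3.127, -0.003]
contact_force: [0.1, -0.2, -0.0]
grip_width: 0.0001
gripper_force: 0.0
```

Run:
```python
from h import *
import cv2
o=r.get_obs(); T=wT(); im=eyes.grab_frame("wrist"); np.save("T1.npy",T)
print(o["tcp_pos"],o["orientation"],r.tips_ahead,o["joints"])
b=cv2.resize(im[:,:,::-1],(768,576),interpolation=cv2.INTER_CUBIC)
cv2.imwrite("pics/w1.png",b)
```

```text
[ 0.49564401 -0.03360427  0.24541564] [ 2.95144236e-01  3.12688934e+00 -2.56777662e-03] 0.014 [-0.47784317  0.18752122  0.47998843  1.998479   -0.10191048  0.97813965
  1.43451897]
```

View pics/w1.png

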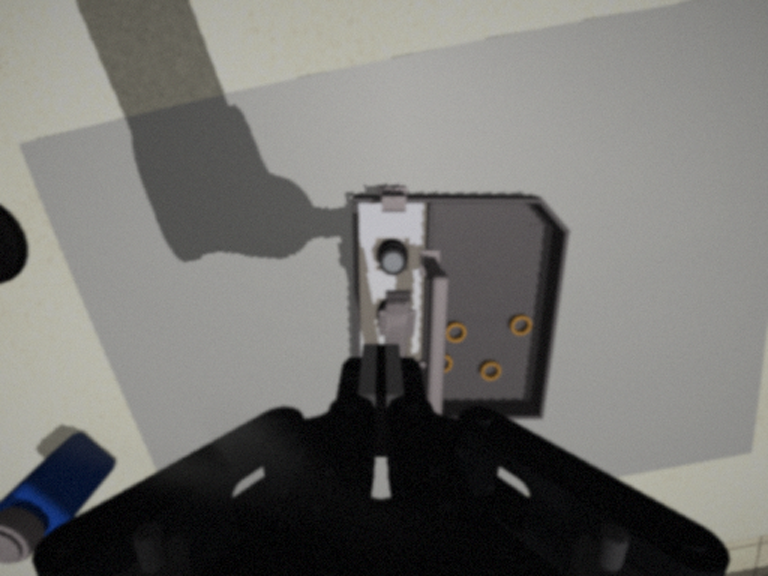

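Run:
```python
from h import *
T=np.load("T1.npy")
obs=[((-55,-31,45),(392,262)),((-105,-64,32),(355,194)),((-105,90,32),(540,197)),((-79,116,32),(567,231)),((-60,0,103),(437,277)),((-103,-31,60),(394,192))]
def res(p):
    c=R.from_euler('z',p[2]).as_matrix(); w=lambda P:(c@np.array(P).T/1000).T+[p[0],p[1],0]
    return np.vstack([proj("wrist",w([a for a,_ in obs]),T)*1.5-[b for _,b in obs],proj("wrist",w([bar(p[3],189)]),T)*1.5-[(399,291)]])
p0=[0.5637,-.01,-.181,.609]; print(np.round(res(p0),1).tolist())
s=least_squares(lambda p:res(p).ravel(),p0,loss="soft_l1",x_scale=.1); p=s.x; print(p,np.round(res(p),1).tolist())
for p in(p0,p):
  c=R.from_euler('z',p[2]).as_matrix(); W=lambda P:np.round(c@np.array(P)/1000+[p[0],p[1],0],4)
  for th in(p[3],.45,.3,.15,0): print(th,W(bar(th,162,3)))
```

```text
[[-6.4, 0.7], [-10.8, 4.7], [-5.0, 0.9], [-4.1, -1.3], [-4.5, 0.4], [-8.4, 13.3], [-11.2, 7.2]]
[ 0.56250604 -0.00623895 -0.20556362  0.59951404] [[-0.4, -2.4], [-3.4, 0.4], [2.3, 1.4], [2.1, -0.1], [2.9, -2.3], [-0.3, 9.8], [-1.8, 0.0]]
0.609 [ 0.5176 -0.0331  0.1451]
0.45 [ 0.5044 -0.0307  0.1232]
0.3 [ 0.4953 -0.029   0.1007]
0.15 [ 0.4895 -0.0279  0.0772]
0 [ 0.4873 -0.0275  0.053 ]
0.5995140425269745 [ 0.515  -0.028   0.1439]
0.45 [ 0.5028 -0.0254  0.1232]
0.3 [ 0.4936 -0.0235  0.1007]
0.15 [ 0.4879 -0.0224  0.0772]
0 [ 0.4857 -0.0219  0.053 ]
```

Emit:
step_arm:
  rows:
    - [0.034,0.006,-0.05,0,0,0]
    - [0.034,0.006,-0.1,0,0,0]
    - [0.034,0.006,-0.13,0,0,0]
    - [0.034,0.006,-0.13,0,0,0]
    - [0.034,0.006,-0.13,0,0,0]

```text
clock: 2.28
tcp_pos: [0.5144, -0.0242, 0.1668]
orientation: [-0.281, -3.126, 0.0]
contact_force: [0.3, 0.8, 0.5]
grip_width: 0.0001
gripper_force: 0.0
```

Run:
```python
from h import *
import cv2
for i in range(2):
    o=r.get_obs(); print(o["tcp_pos"],o["contact_force"],o["qvel"].round(3))
    T=wT(); im=eyes.grab_frame("wrist")
b=cv2.resize(im[80:260,180:380,::-1],None,fx=3,fy=3,interpolation=cv2.INTER_CUBIC)
cv2.imwrite("pics/w2.png",b)
```

```text
[ 0.51439748 -0.02417504  0.16676268] [0.26478919 0.77261994 0.49421149] [-0.    -0.034  0.021 -0.033  0.005  0.008  0.001]
[ 0.51540601 -0.02448738  0.16790203] [0.8846825  0.27196239 1.01370257] [ 0.001 -0.021  0.011 -0.019  0.001 -0.003  0.004]
```

View pics/w2.png

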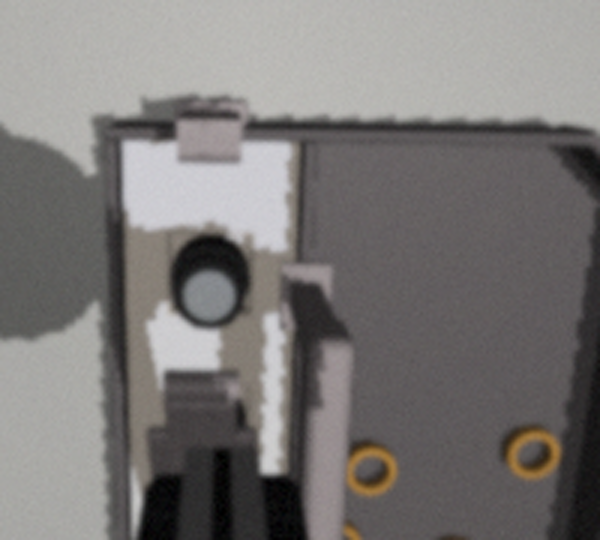

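Emit:
step_arm:
  rows:
    - [-0.01,-0.005,-0.025,0,0,0]
    - [-0.02,-0.005,-0.05,0,0,0]
    - [-0.027,-0.004,-0.07,0,0,0]
    - [-0.034,-0.003,-0.09,0,0,0]
    - [-0.034,-0.003,-0.09,0,0,0]

```text
clock: 2.8
tcp_pos: [0.4938, -0.0268, 0.113]
orientation: [-0.283, -3.127, -0.001]
contact_force: [-0.3, 0.3, -0.7]
grip_width: 0.0001
gripper_force: 0.0
```

Emit:
step_arm:
  rows:
    - [-0.004,0,-0.02,0,0,0]
    - [-0.008,0.002,-0.04,0,0,0]
    - [-0.01,0.003,-0.055,0,0,0]
    - [-0.011,0.003,-0.065,0,0,0]
    - [-0.011,0.003,-0.07,0,0,0]

```text
clock: 3.22
tcp_pos: [0.4889, -0.0253, 0.0716]
orientation: [0.284, 3.128, 0.001]
contact_force: [-1.1, 1.0, 2.4]
grip_width: 0.0001
gripper_force: 1.1
```

Emit:
step_arm:
  rows:
    - [-0.002,0,-0.004,0,0,0]
    - [-0.002,0,-0.007,0,0,0]
    - [-0.002,0,-0.01,0,0,0]
    - [-0.002,0,-0.013,0,0,0]
    - [-0.002,0,-0.013,0,0,0]

```text
clock: 3.63
tcp_pos: [0.4876, -0.0256, 0.0658]
orientation: [0.285, 3.129, 0.003]
contact_force: [-9.9, 1.7, 34.7]
grip_width: -0.0001
gripper_force: 17.0
```

Emit:
step_arm:
  rows:
    - [0,0,0.006,0,0,0]
    - [0,0,0.006,0,0,0]
    - [0,0,0.05,0,0,0]
    - [0,0,0.1,0,0,0]
    - [0,0,0.17,0,0,0]

```text
clock: 4.05
tcp_pos: [0.4853, -0.0258, 0.1644]
orientation: [-0.284, -3.124, 0.003]
contact_force: [0.9, 0.7, 0.7]
grip_width: -0.0004
gripper_force: 0.0
```

Emit:
step_arm:
  rows:
    - [0,0,0.04,0,0,0]
    - [0,0,0.08,0,0,0]
    - [0,0,0.08,0,0,0]
    - [0,0,0.08,0,0,0]
  jaw: 0

```text
clock: 4.38
tcp_pos: [0.4879, -0.0255, 0.2143]
orientation: [0.284, 3.126, 0.002]
contact_force: [0.2, -0.3, 0.4]
grip_width: 0.0479
gripper_force: 0.0
```

Run:
```python
from h import *
import cv2
o=r.get_obs(); print(o["clock"],o["tcp_pos"],o["orientation"],o["contact_force"])
T=wT(); im=eyes.grab_frame("wrist"); s=eyes.grab_frame("side"); np.save("T2.npy",T)
cv2.imwrite("pics/side2.png",s[:,:,::-1])
a=cv2.resize(im[60:300,140:400,::-1],(650,600),interpolation=cv2.INTER_CUBIC)
cv2.imwrite("pics/w3.png",a)
```

```text
4.3833 [ 0.48792455 -0.02546629  0.21427862] [2.83649902e-01 3.12592613e+00 1.82791779e-03] [ 0.18964454 -0.3488008   0.41897985]
```

View pics/w3.png

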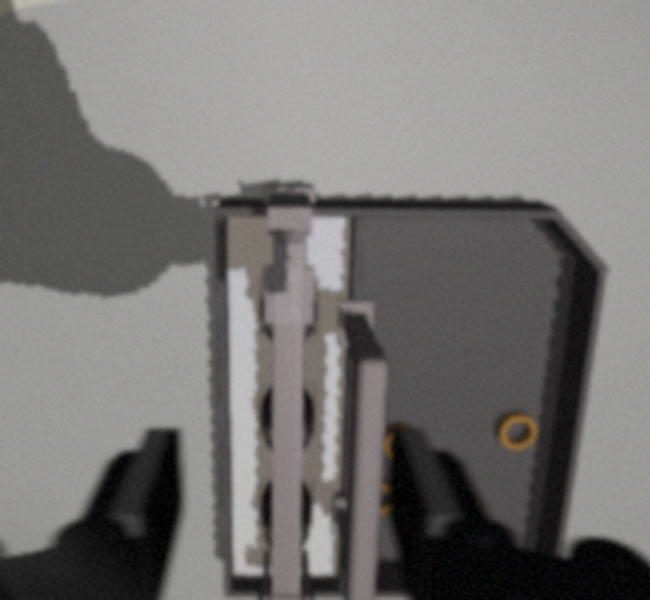

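Run:
```python
from h import *
T=np.load("T2.npy")
obs=[((-105,-64,32),(218,203)),((-105,90,32),(552,207)),((-79,116,32),(606,267)),((-60,0,103),(371,360)),((-83,-31,53),(290,233)),((-40,0,103),(370,420))]
obs=obs[:5]
def res(p):
    c=R.from_euler('z',p[2]).as_matrix(); w=lambda P:(c@np.array(P).T/1000).T+[p[0],p[1],0]
    return (proj("wrist",w([a for a,_ in obs]),T)-[140,60])*2.5-[b for _,b in obs]
p0=[0.563,-.0075,-.19]; print(np.round(res(p0),1).tolist())
s=least_squares(lambda p:res(p).ravel(),p0,loss="soft_l1",x_scale=.1); p=s.x; print(p,np.round(res(p),1).tolist())
```

```text
[[-7.9, 1.7], [3.6, 1.5], [-1.7, -1.0], [-2.3, -2.3], [-5.7, 31.5]]
[ 0.56266061 -0.00684302 -0.19670192] [[-5.0, -0.3], [6.4, 1.9], [0.6, -0.3], [0.5, -3.4], [-3.0, 30.0]]
```

Emit:
step_arm:
  rows:
    - [0.06,0.015,0,0,0,0]
    - [0.125,0.031,0,0,0,0]
    - [0.125,0.031,0,0,0,0]
    - [0.125,0.031,-0.04,0,0,0]
    - [0.125,0.031,-0.08,0,0,0]
  jaw: 0

```text
clock: 4.9
tcp_pos: [0.5629, -0.007, 0.1636]
orientation: [0.284, 3.129, -0.001]
contact_force: [-0.5, 0.3, -1.2]
grip_width: 0.0855
gripper_force: 0.0
```

Emit:
step_arm:
  rows:
    - [0,0,-0.04,0,0,0]
    - [0,0,-0.08,0,0,0]
    - [0,0,-0.1,0,0,0]
    - [0,0,-0.1,0,0,0]
    - [0,0,-0.1,0,0,0]

```text
clock: 5.32
tcp_pos: [0.5616, -0.0073, 0.1044]
orientation: [-0.284, -3.127, 0.001]
contact_force: [-0.4, -1.1, 0.2]
grip_width: 0.0853
gripper_force: 0.0
```

Lower to TCP z ≈ 0.087, then close.

Emit:
step_arm:
  rows:
    - [0,0,-0.02,0,0,0]
    - [0,0,-0.03,0,0,0]
    - [0,0,-0.03,0,0,0]
    - [0,0,-0.03,0,0,0]

```text
clock: 5.65
tcp_pos: [0.5621, -0.0069, 0.0872]
orientation: [-0.284, -3.129, -0.0]
contact_force: [-0.2, -0.2, 0.5]
grip_width: 0.0849
gripper_force: 0.0
```

Emit:
step_arm:
  rows:
    - [0,0,0,0,0,0]
    - [0,0,0,0,0,0]
    - [0,0,0,0,0,0]
    - [0,0,0,0,0,0]
    - [0,0,0,0,0,0]
  jaw: 1
  squeeze: 60

```text
clock: 6.07
tcp_pos: [0.5623, -0.0069, 0.0874]
orientation: [0.284, 3.128, 0.0]
contact_force: [0.4, -0.4, -0.1]
grip_width: 0.0256
gripper_force: 0.0
```

Emit:
step_arm:
  rows:
    - [0,0,0,0,0,0]
    - [0,0,0,0,0,0]
    - [0,0,0,0,0,0]
    - [0,0,0,0,0,0]
    - [0,0,0,0,0,0]

```text
clock: 6.48
tcp_pos: [0.5623, -0.0068, 0.0873]
orientation: [0.284, 3.129, 0.0]
contact_force: [0.1, 1.5, 1.8]
grip_width: 0.0115
gripper_force: 60.4
```

Emit:
step_arm:
  rows:
    - [0,0,0.01,0,0,0]
    - [0,0,0.03,0,0,0]
    - [0,0,0.05,0,0,0]
    - [0,0,0.07,0,0,0]
    - [0,0,0.09,0,0,0]

```text
clock: 6.9
tcp_pos: [0.5621, -0.0071, 0.1426]
orientation: [0.284, 3.128, -0.0]
contact_force: [-0.3, -0.1, -7.1]
grip_width: 0.0109
gripper_force: 59.2
```

Emit:
step_arm:
  rows:
    - [0,0,0.03,0,0,0]
    - [0,0,0.06,0,0,0]
    - [0,0,0.09,0,0,0]
    - [0,0,0.12,0,0,0]
    - [0,0,0.15,0,0,0]

```text
clock: 7.32
tcp_pos: [0.5618, -0.0072, 0.2331]
orientation: [0.285, 3.128, 0.0]
contact_force: [1.0, 0.2, -7.5]
grip_width: 0.0109
gripper_force: 59.2
```

Emit:
step_arm:
  rows:
    - [0,0,0.03,0,0,0]
    - [0,0,0.05,0,0,0]
    - [0,0,0.06,0,0,0]
    - [0,0,0.06,0,0,0]
    - [0,0,0.06,0,0,0]

```text
clock: 7.73
tcp_pos: [0.5617, -0.0069, 0.2669]
orientation: [-0.284, -3.128, -0.0]
contact_force: [-0.1, 0.4, -7.6]
grip_width: 0.0108
gripper_force: 59.2
```

Emit:
step_arm:
  rows:
    - [0,0,0,-0.014,-0.01,0]
    - [0,0,0,-0.029,-0.02,0]
    - [0,0,0,-0.043,-0.03,0]
    - [0,0,0,-0.058,-0.04,0]
    - [0,0,0,-0.072,-0.05,0]

```text
clock: 8.15
tcp_pos: [0.5611, -0.0068, 0.2658]
orientation: [0.267, 2.937, -0.316]
contact_force: [0.2, 0.1, -7.0]
grip_width: 0.0109
gripper_force: 59.3
```

Emit:
step_arm:
  rows:
    - [0,0,0,-0.014,-0.01,0]
    - [0,0,0,-0.029,-0.02,0]
    - [0,0,0,-0.043,-0.03,0]
    - [0,0,0,-0.058,-0.04,0]
    - [0,0,0,-0.072,-0.05,0]

```text
clock: 8.57
tcp_pos: [0.5612, -0.0066, 0.2659]
orientation: [0.246, 2.716, -0.593]
contact_force: [-0.9, 0.5, -6.1]
grip_width: 0.0109
gripper_force: 59.4
```

Emit:
step_arm:
  rows:
    - [0,0,0,0,0,0]
    - [0,0,0,0,0,0]
    - [0,0,0,0,0,0]
    - [0,0,0,0,0,0]
    - [0,0,0,0,0,0]

```text
clock: 8.98
tcp_pos: [0.5623, -0.0078, 0.2674]
orientation: [0.249, 2.716, -0.59]
contact_force: [0.4, -0.3, -7.0]
grip_width: 0.0112
gripper_force: 59.4
```

Emit:
step_arm:
  rows:
    - [0,0,0,0,0,0]
    - [0,0,0,0,0,0]
    - [0,0,0,0,0,0]
    - [0,0,0,0,0,0]
    - [0,0,0,0,0,0]

```text
clock: 9.4
tcp_pos: [0.5621, -0.007, 0.2672]
orientation: [0.247, 2.716, -0.59]
contact_force: [-0.3, 0.7, -7.2]
grip_width: 0.0109
gripper_force: 59.4
```

Emit:
step_arm:
  rows:
    - [0,0,0,0,0,0]
    - [0,0,0,0,0,0]
    - [0,0,0,0,0,0]
    - [0,0,0,0,0,0]
    - [0,0,0,0,0,0]

```text
clock: 9.82
tcp_pos: [0.5621, -0.007, 0.2672]
orientation: [0.247, 2.716, -0.591]
contact_force: [0.5, 1.0, -7.0]
grip_width: 0.0113
gripper_force: 59.4
```

Run:
```python
from h import *
import cv2
o=r.get_obs(); print(o)
print("tool z",R.from_rotvec(o["orientation"]).as_matrix()[:,2])
w=eyes.grab_frame("wrist"); s=eyes.grab_frame("side"); t=eyes.grab_frame("top")
cv2.imwrite("pics/top3.png",t[:,:,::-1])
a=np.hstack([cv2.resize(w[:,:,::-1],(400,300)),cv2.resize(s[80:260,180:420,::-1],(400,300),interpolation=cv2.INTER_CUBIC)])
b=np.hstack([cv2.resize(t[100:250,180:380,::-1],(400,300),interpolation=cv2.INTER_CUBIC),cv2.resize(w[40:190,200:400,::-1],(400,300),interpolation=cv2.INTER_CUBIC)])
cv2.imwrite("pics/all4.png",np.vstack([a,b]))
```

```text
{'clock': 9.8167, 'joints': array([-0.91578076,  0.21062783,  0.60328347,  2.05447837,  0.56533609,
        0.83674392,  0.68903062]), 'qvel': array([-0.00015664,  0.00041006, -0.00206543,  0.00079545,  0.00067387,
       -0.00018645, -0.00102227]), 'tau': array([ 1.46364880e-03, -3.37905622e+01,  4.87492383e+00, -2.82787943e+01,
        2.63421692e+00,  3.41087077e-01,  1.16485055e-03]), 'tcp_pos': array([ 0.56214724, -0.00695262,  0.26716468]), 'orientation': array([ 0.24662861,  2.71609122, -0.59063299]), 'contact_force': array([ 0.52757613,  1.0303366 , -6.99803128]), 'moment': array([ 1.32903111,  0.90913713, -0.01304713]), 'gripper_force': 59.41173613071442, 'grip_width': 0.011303674713410474}
tool z [ 0.29849297 -0.42986196 -0.85212713]
```

View pics/all4.png

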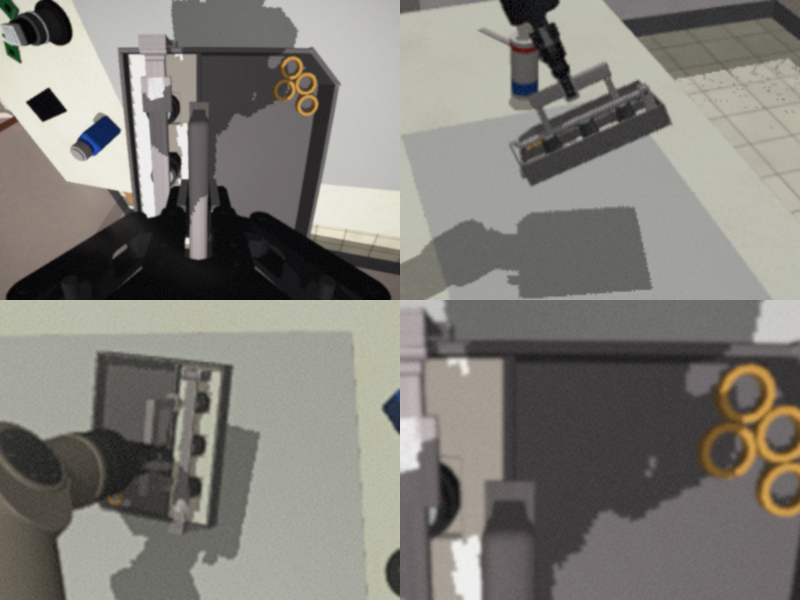

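The top-right wrist view shows all four rings packed into the cut corner at about (284–308, 67–103). The bar is still under its catch at about (152, 45). The tilt is 0.55 rad and the arm is steady, so I'm handing in.

```bash
python3 -c "
from bench import r
print(r.hand_in())"
```

```text
the job is handed in; nothing more can be done
None
```

I handed the job in at about 10 s of the 48 s allowed, though no verdict came back: the keeper is snapped shut, and the carrier is held clear of the bench at about 0.55 rad with all four rings in the cut-off corner.

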